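Empty the press scrap tray with the scraper

TASK

Empty the terminal press's scrap tray. Slide the empty metal cup under the low end of the sloped rest and lay the tray on the rest with its open end down against the stops, over the cup, the three brass strip ends still in it; then sweep all three down the tray floor into the cup with the scraper and hang the scraper back in the notches of its two-post rack. Leave the tray on the rest and the cup under it, and do not shift the other things on the table.

Things in the scene. Friction and masses are not known exactly. Their poses are not given: they have to be found in the camera images.
- rest: Sloped sheet steel rest, screwed down. Origin on table under its foot; x horizontal, downhill; y across; z up. Flat top 44 mm wide, 125 long, falls 0.35 rad along +x; low edge at x = 87.5, 52 mm up (underside 49). Its last 14 mm are 78 wide; just beyond the edge stand two stop tabs 10 mm high, 26.5 to 38.5 mm either side of the middle, gap open. Nearest leg 45 mm uphill: a cup fits partly under.
- rest_lip (a point): Middle of the rest's low edge, on its upper face, 52 mm above the table.
- rest_seat (a point): Point on the rest's sloped upper face, 75 mm uphill of rest_lip: the tray's origin lies here when the tray is home against the stops.
- rest_drop (a point): Point on the table 20 mm (horizontally) beyond the rest's low edge, on its middle line: the cup's centre belongs here.
- tray: Loose narrow pan 150 x 52 mm (46 inside), walls 20.5 high, floor 3 thick, 0.22 kg, flat on the table at first. Origin mid underside; x to the open end (x = 75), y across, z up. At the mouth the walls end in outward ears (to y = 35 either side) that bear on the stops. Closed end: grey plate 60 wide, 26 high; bow pull to x = -93. Grip across its 52 mm width at its middle, where it balances.
- tray_mouth (a point): Middle of the tray's open end, on its underside (x = +75 mm in the tray's frame).
- offcut_0: One of three alike ends of brass terminal strip, bent up at the edges, 20 x 13 x 8 mm, 14 g, lying on the tray's floor, all between x = -56 and +46 mm of the tray. Origin at the middle of its underside, z up at the start. It clings to the tray floor (oil): it does not slide by itself on the 20 deg slope and must be pushed.
- offcut_1: One of three alike ends of brass terminal strip, bent up at the edges, 20 x 13 x 8 mm, 14 g, lying on the tray's floor, all between x = -56 and +46 mm of the tray. Origin at the middle of its underside, z up at the start. It clings to the tray floor (oil): it does not slide by itself on the 20 deg slope and must be pushed.
- offcut_2: One of three alike ends of brass terminal strip, bent up at the edges, 20 x 13 x 8 mm, 14 g, lying on the tray's floor, all between x = -56 and +46 mm of the tray. Origin at the middle of its underside, z up at the start. It clings to the tray floor (oil): it does not slide by itself on the 20 deg slope and must be pushed.
- scrap_cup: Empty round aluminium cup, 84 mm across the rim, 38 mm high, 67 mm across at the foot, floor 4 mm thick, wall 3 mm, 0.14 kg; it stands loose on the table and slides when pushed. Origin at the centre of its underside, z up.
- scraper: Upright thin blade (3 mm thick, 38 wide, 50 high) under a wooden grip bar 14 mm thick (x), 78 long (y), z = 50 to 68 mm; 70 g. Origin: middle of the working (lower) edge; z up the blade to the grip, x the blade normal, y along the edge. Both faces alike. Starts hanging in its rack.
- scraper_grip (a point): Centre of the scraper's grip bar, 59 mm above the working edge; grip the bar here across its 14 mm thickness (x).
- scraper_rack: Scraper rack, screwed down: two posts 62 mm apart along its y (8 thick, 54 clear between), each with an open notch whose floor, 68 mm above the table, carries an end of the grip bar; notch about 20 mm wide at its floor, 30 at the top, 15 deep. The blade hangs between the posts. Origin on the table at its middle, x across the notches (the thickness of the bar), y from post to post, z up.
- rack_home (a point): Where the scraper's origin lies when it hangs in the rack: on the rack's middle, 18 mm above the table (blade's y along the rack's y, either way round).
- pen_1: Bystander: white pen with a dark cap, 135 mm long. Origin at its middle, underneath.
- micrometer: Bystander: micrometer, 112 mm long. Origin at its middle, underneath.
- driver_yellow: Bystander: screwdriver with a yellow handle, 206 mm long. Origin at its middle, underneath.
- oil_bottle: Bystander: small drip oiler with a pointed cap, 120 mm high. Origin at the centre of its underside.
- die_a: Bystander: crimp die block, 56 mm wide and 62 mm high. Origin at the centre of its underside.
Not all that is in view belongs to the job. Leave any turquoise look-alike of the scraper_rack alone.

How it is judged (in metres and radians):
On the way, in this order (a step that is already met when the one before it is completed fails the run):
1. the cup stands under the low end of the rest and the tray lies on the rest against its stops, open end down, let go, all three strip ends still in it (horizontal distance between scrap_cup and rest_drop below 0.025 m and angle between scrap_cup's own z axis and vertical below 0.1 rad and distance between tray_mouth and rest_lip below 0.016 m and distance between tray and rest_seat below 0.016 m and angle between tray's own z axis and vertical between 0.29 and 0.41 rad and angle between the y axis of tray and the y axis of rest, either way round below 0.12 rad and x of offcut_0 in the frame of tray between -0.075 and 0.078 m and y of offcut_0 in the frame of tray between -0.026 and 0.026 m and z of offcut_0 in the frame of tray between -0.002 and 0.02 m and x of offcut_1 in the frame of tray between -0.075 and 0.078 m and y of offcut_1 in the frame of tray between -0.026 and 0.026 m and z of offcut_1 in the frame of tray between -0.002 and 0.02 m and x of offcut_2 in the frame of tray between -0.075 and 0.078 m and y of offcut_2 in the frame of tray between -0.026 and 0.026 m and z of offcut_2 in the frame of tray between -0.002 and 0.02 m and contact force between the fingers and tray below 0.2 N), for 0.2 s.
2. the scraper's edge is down on the tray floor, inside the tray on the rest, the strip ends still in it (distance between tray_mouth and rest_lip below 0.016 m and distance between tray and rest_seat below 0.016 m and angle between tray's own z axis and vertical between 0.29 and 0.41 rad and angle between the y axis of tray and the y axis of rest, either way round below 0.12 rad and x of offcut_0 in the frame of tray between -0.075 and 0.078 m and y of offcut_0 in the frame of tray between -0.026 and 0.026 m and z of offcut_0 in the frame of tray between -0.002 and 0.02 m and x of offcut_1 in the frame of tray between -0.075 and 0.078 m and y of offcut_1 in the frame of tray between -0.026 and 0.026 m and z of offcut_1 in the frame of tray between -0.002 and 0.02 m and x of offcut_2 in the frame of tray between -0.075 and 0.078 m and y of offcut_2 in the frame of tray between -0.026 and 0.026 m and z of offcut_2 in the frame of tray between -0.002 and 0.02 m and x of scraper in the frame of tray between -0.075 and 0.075 m and y of scraper in the frame of tray between -0.012 and 0.012 m and z of scraper in the frame of tray between -0.002 and 0.011 m), for 0.04 s.
3. all three strip ends are in the cup, the tray still on the rest (horizontal distance between each of offcut_0, offcut_1, offcut_2 and scrap_cup below 0.042 m and z of offcut_0 in the frame of scrap_cup between -0.002 and 0.036 m and z of offcut_1 in the frame of scrap_cup between -0.002 and 0.036 m and z of offcut_2 in the frame of scrap_cup between -0.002 and 0.036 m and distance between tray_mouth and rest_lip below 0.016 m and distance between tray and rest_seat below 0.016 m and angle between tray's own z axis and vertical between 0.29 and 0.41 rad and angle between the y axis of tray and the y axis of rest, either way round below 0.12 rad and distance between scraper and rack_home above 0.05 m), for 0.2 s.
At the end, for the whole second after the job is handed in: Three strip ends in the cup; cup upright, within 25 mm of the drop point; tray on the rest, mouth within 16 mm of the low edge and square within 0.12 rad; scraper hanging upright in both notches, within 14 mm of home; all at rest (horizontal distance between each of offcut_0, offcut_1, offcut_2 and scrap_cup below 0.042 m and z of offcut_0 in the frame of scrap_cup between -0.002 and 0.036 m and z of offcut_1 in the frame of scrap_cup between -0.002 and 0.036 m and z of offcut_2 in the frame of scrap_cup between -0.002 and 0.036 m and horizontal distance between scrap_cup and rest_drop below 0.025 m and angle between scrap_cup's own z axis and vertical below 0.1 rad and distance between tray_mouth and rest_lip below 0.016 m and distance between tray and rest_seat below 0.016 m and angle between tray's own z axis and vertical between 0.29 and 0.41 rad and angle between the y axis of tray and the y axis of rest, either way round below 0.12 rad and distance between scraper and rack_home below 0.014 m and z of scraper in the frame of rack_home above -0.004 m and angle between scraper's own z axis and vertical below 0.15 rad and angle between the y axis of scraper and the y axis of scraper_rack, either way round below 0.2 rad and linear speed of each of scraper, scrap_cup, tray below 0.02 m/s); the robot touches nothing.
It fails at once if another thing on the table is shifted by more than 30 mm (distance of any of pen_1, micrometer, driver_yellow, oil_bottle, die_a from where it was at the start of the episode above 0.03 m).
It fails at once if the cup is tipped over (angle between scrap_cup's own z axis and vertical above 0.6 rad).
It also fails if it takes over 72 s, if anything falls off the work surface, if the arm or the gripper's body presses on something with over 40 N, if the wrist force passes 120 N, or if a joint passes its speed limit or range.

ROBOT

A 6-joint arm with a two-finger parallel gripper is mounted at the origin on a cart in front of the work surface, level with it; the furniture and walls round the work are solid. World frame = base frame: x ahead of the robot, y to its left, z up, the work surface at z = 0. Lengths are in m, angles in degrees, forces in N, time in s.
With the tool pointing down it reaches from about 0.35 to 0.725 m from the base axis. Payload 6 kg.
Tool frame: the origin (TCP) lies midway between the tips of the shut fingers; the grasp point (between the pads) lies 19 mm behind it (bot.grip_point_offset is the distance from the TCP to the grasp point, in m); z points along the fingers, y is the direction in which the jaws open and shut (so a half turn about z gives the same grasp; the last joint's range is limited). The gripper opens to 85 mm and grips with 20 to 120 N. Pads are 22 mm wide; open, the fingers measure 114 mm over their backs; the gripper's body (76 mm by 85 mm) begins 54 mm behind the grasp point. The pads swing forward as they close: fully open they stand 13 mm farther back than shut.
Start: joints at [-56.224, 2.303, 4.859, 0, -92.561, -19.12], TCP at [0.152, -0.58, 0.231] pointing down, gripper open.
Joint ranges: [-146.85, 146.85], [-73.84, 115.35], [-62.03, 85.46], [-188.31, 113.3], [-161.28, -10.13], [-171.36, 171.36]. Speed limits (degrees/s): [147.25, 147.25, 172.46, 180, 180, 180].

INTERFACE

Orientations are given as [roll, pitch, yaw] about the fixed x, y, z axes, in that order (R = Rz(yaw) Ry(pitch) Rx(roll)).
In Python, from plant import bot, vision, nets gives the robot as it stands. The module is installed in compiled form; this text tells all that it offers.
- The arm moves only by the shell command python3 -m inch 'ROWS' [FORCE]. ROWS is JSON, a list of rows, each a list of 7 numbers: the shift along the tool's x, y, z as a fraction of full scale, then the turn, a rotation vector about the tool's x, y, z as a fraction of full scale, then the opening, from 0 (shut) to 1 (fully open). A call has 1 to 20 rows; each row shifts and turns the pose as measured when the row begins, along the tool's axes as they then stand; what a row does not reach is not made up. Full scale, the value 1, is 100 mm for a shift and pi rad for a turn. A row lasts 1/8 s, in which the tool goes at most 62.5 mm and 10.7 degrees, less where a joint would pass 70% of its speed; a pose out of reach is approached as far as the arm can. A call with a number of a shift or a turn outside -1 to 1 is refused whole. A call with a gripper value outside its range is refused whole. The fingers move at their own pace and stop on an object; FORCE is the grip in N (left out, the last holds). Time passes only in rows, so rows that do not move let the fingers close. It gives the time, the measured TCP pose, the force and the opening at its end, in the units of the state.
- bot.read_state(): the state, without advancing time (a new reading comes with each control period).
- vision.read_camera(name): name is "scene" or "top" or "wrist"; returns the picture (480x640x3 uint8, red, green, blue); there is no depth.
- vision.camera_params(name): a dict with "intrinsics" (3x3 intrinsics, pixels), "R" (3x3) and "t" (3): a world point X has camera coordinates R X + t. Camera axes: x right, y down, z forward; pixel columns grow to the right and rows downward; lengths in m; the calibration is good to about 2 mm. A picture is of the moment at which its call begins: read the wrist's pose just before it. camera_params takes no time and is no camera call; for the wrist camera it gives the pose at the moment of the call.
- bot.hand_in(): hands the job in, once; it reports no verdict.
Trained networks look in the newest picture that a camera, given by its name, has taken for a name from the list of things; names that differ only in an ending like _2 or _b are one class to them, and where a whole thing is asked for, a point or a joint stands for the part that bears it (a point fixed in the world has none). Each returns a list of dicts, best first, with "confidence" (0 to 1); they miss things now and then, are a little off and sometimes report something else, mostly with a low value. They report only what shows in the picture. A call takes as long as a camera call. They do not tell look-alikes from the thing itself.
- nets.masks_of(query, camera): "region" (480x640 bool, what is visible of it).
- nets.pinpoint(query, camera): "centre" ([x, y, z] in m, in world coordinates, good to about 4 mm: a listed point, or the origin of a listed thing).
The state is a dict: "clock": time; "joint_pos": joint angles; "joint_velocities": joint speeds; "joint_torque": joint torques, N m; "ee_pos": TCP position; "orientation": TCP orientation; "ft_force": force on the tool from outside, world axes, zero at the start; "torque": the same for the moment, N m; "finger_gap": finger opening in m.
Only numpy, scipy, OpenCV 4.12 (cv2) and the standard library are available. Lean on these libraries where they do the work, as an engineer would, in place of code of your own. Each camera call takes 0.05 s, during which the arm holds its last target. There are 200 camera calls.

## Working session

There is one attempt and no reset: what is moved stays moved. The work goes in short steps, Python scripts to look and compute and a shell command to move; the robot and the scene stay as the last step left them, time stands still between calls to the robot, and variables do not carry over. Pictures are saved under pics/ and viewed, about 8 in all and at most 12, crops included, and the job is handed in when it is done.

```bash
mkdir -p pics
cat > h.py <<'E'
from plant import bot, vision, nets
import numpy as np, cv2
from scipy.spatial.transform import Rotation as Ro
def shot(cam,fn=None):
    im=vision.read_camera(cam)
    if fn: cv2.imwrite('pics/'+fn,im[:,:,::-1])
    return im
def proj(cam,X):
    p=vision.camera_params(cam);X=np.atleast_2d(X);c=X@np.array(p['R']).T+np.array(p['t']);u=c@np.array(p['intrinsics']).T
    return u[:,:2]/u[:,2:]
def ray(cam,uv,z):
    p=vision.camera_params(cam);R=np.array(p['R']);t=np.array(p['t']);o=-R.T@t
    d=R.T@np.linalg.inv(p['intrinsics'])@np.array([uv[0],uv[1],1.]);return o+d*(z-o[2])/d[2]
def pose():
    s=bot.read_state();return np.array(s['ee_pos']),Ro.from_euler('xyz',s['orientation'],degrees=True)
def delta(target,rpy):
    """shift in tool axes (fraction) and turn (fraction) total"""
    p,R=pose();T=Ro.from_euler('xyz',rpy,degrees=True)
    return R.inv().apply(np.array(target)-p)/.1,(R.inv()*T).as_rotvec()/np.pi
E
cat > a.py <<'E'
from h import *
np.set_printoptions(precision=4,suppress=True)
print(bot.read_state())
a=shot('scene','scene0.png');b=shot('top','top0.png')
for c in ['scene','top']:
    for q in ['rest','rest_lip','rest_seat','rest_drop','tray','tray_mouth','offcut_0','scrap_cup','scraper','scraper_grip','scraper_rack','rack_home','pen_1','micrometer','driver_yellow','oil_bottle','die_a']:
        print(c,q,[(np.round(d['centre'],4).tolist(),round(d['confidence'],2)) for d in nets.pinpoint(q,c)][:5])
print(bot.read_state()['clock'])
E
python3 a.py
```

```text
{'clock': 0.0, 'joint_pos': array([-56.2255,   2.3391,   4.8002,  -0.0272, -92.5616, -19.1206]), 'joint_velocities': array([ 0.064 , -0.0013, -0.0015,  0.001 , -0.0513,  0.0761]), 'joint_torque': array([ -0.0004, -36.8205,  34.7402,   6.9318,  -0.0053,  -0.    ]), 'ee_pos': array([ 0.1518, -0.5801,  0.2303]), 'orientation': array([ 179.8962,   -0.0073, -165.3449]), 'ft_force': array([ 0.0628, -0.8409, -0.0386]), 'torque': array([-0.0165,  0.0103, -0.0108]), 'finger_gap': 0.08561987606485826}
scene rest [([0.5033, 0.0728, -0.002], 0.84), ([0.5252, -0.3869, 0.0157], 0.5), ([0.6678, -0.194, -0.0009], 0.16)]
scene rest_lip [([0.5091, -0.0118, 0.0562], 0.68), ([0.5059, 0.0618, 0.077], 0.3)]
scene rest_seat [([0.5046, 0.0606, 0.0805], 0.85)]
scene rest_drop [([0.6472, -0.0716, 0.003], 0.72), ([0.5102, -0.0317, 0.0008], 0.57)]
scene tray [([0.5237, 0.3167, 0.0033], 0.78)]
scene tray_mouth [([0.5282, 0.239, -0.0006], 0.56)]
scene offcut_0 [([0.5296, 0.3209, -0.0011], 0.6)]
scene scrap_cup [([0.4868, -0.1336, 0.0007], 0.9)]
scene scraper []
scene scraper_grip []
scene scraper_rack [([0.6097, 
[... 956 characters left out ...]
([0.4835, -0.1282, -0.0029], 0.85), ([0.5244, 0.3151, -0.0009], 0.45)]
top scraper [([0.526, -0.3872, 0.0755], 0.15)]
top scraper_grip [([0.5252, -0.3838, 0.0743], 0.67)]
top scraper_rack [([0.6071, -0.5365, -0.0009], 0.63), ([0.525, -0.3861, -0.0018], 0.57)]
top rack_home [([0.6038, -0.5312, 0.0205], 0.72), ([0.5245, 0.3525, 0.0042], 0.46)]
top pen_1 [([0.4003, 0.1164, -0.0044], 0.83)]
top micrometer [([0.3837, -0.1229, -0.0023], 0.67)]
top driver_yellow [([0.6332, 0.1164, -0.0022], 0.53), ([0.529, 0.2846, 0.0039], 0.46), ([0.5263, -0.3832, 0.0148], 0.15)]
top oil_bottle [([0.6438, -0.0716, -0.0011], 0.54), ([0.5299, 0.3208, 0.0027], 0.34)]
top die_a [([0.6699, -0.1909, -0.0025], 0.86)]
1.8
```

View pics/top0.png

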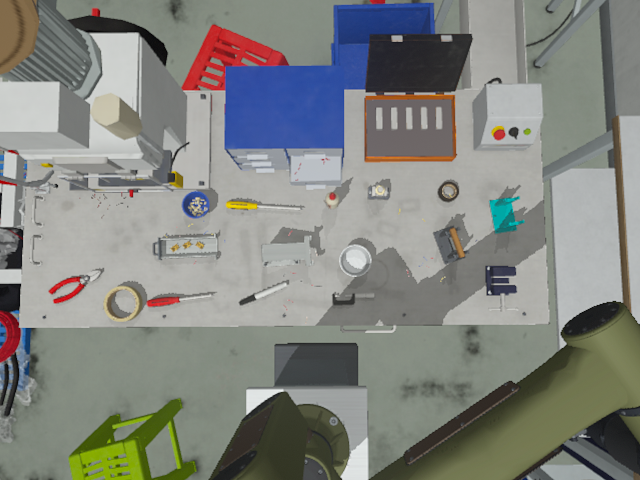

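View pics/scene0.png

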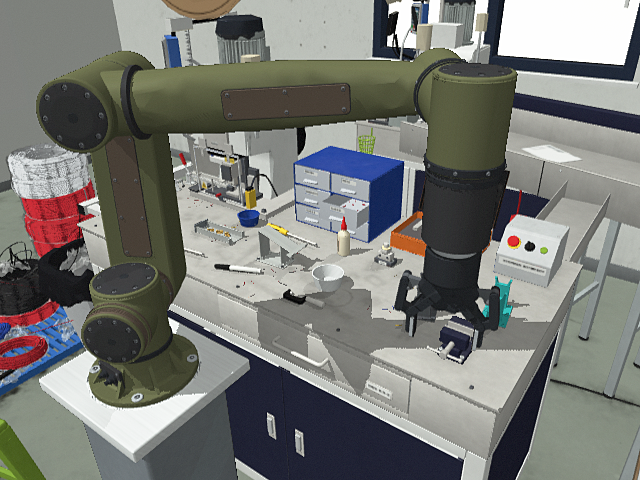

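The top view shows the rack with the wooden grip at about (453,243), the turquoise look-alike at (507,212), and the cup at (355,260). The rest is at (288,253) with its low end to the right, and the tray with three brass ends at (187,245). The scene view agrees. Next I'll move the wrist over the cup and rest.

Run:
```python
from h import *
np.set_printoptions(precision=3,suppress=True)
p,R=pose();c=vision.camera_params('wrist');o=-np.array(c['R']).T@np.array(c['t'])
print('cam in tool',R.inv().apply(o-p),(np.array(c['R'])@R.as_matrix()),c['intrinsics'])
print(delta([.5,-.20,.30],[180,0,-180]))
```

```text
cam in tool [ 0.07  -0.    -0.143] [[ 0.     1.     0.002]
 [-0.961  0.001 -0.277]
 [-0.277 -0.001  0.961]] [[345.238   0.    326.636]
 [  0.    345.238 241.168]
 [  0.      0.      1.   ]]
(array([-4.331,  2.799, -0.687]), array([ 0.   , -0.   ,  0.081]))
```

```bash
python3 -m inch '[[0,0,-0.35,0,0,0.04,1],[0,0,-0.35,0,0,0.04,1],[-0.35,0.55,0,0,0,0,1],[-0.35,0.55,0,0,0,0,1],[-0.35,0.55,0,0,0,0,1],[-0.35,0.55,0,0,0,0,1],[-0.35,0.55,0,0,0,0,1],[-0.35,0.55,0,0,0,0,1],[-0.35,0.55,0,0,0,0,1],[-0.35,0.55,0,0,0,0,1],[-0.35,0.5,0,0,0,0,1],[-0.3,0.4,0,0,0,0,1],[0,0,0,0,0,0,1]]' 60
cat > b.py <<'E'
from h import *
import sys
np.set_printoptions(precision=4,suppress=True)
im=shot('wrist',sys.argv[1])
print(bot.read_state()['ee_pos'],bot.read_state()['orientation'])
for q in sys.argv[2:]:
    print(q,[(np.round(d['centre'],4).tolist(),round(d['confidence'],2)) for d in nets.pinpoint(q,'wrist')][:5])
E
python3 b.py w1.png rest rest_lip rest_seat rest_drop scrap_cup tray tray_mouth scraper scraper_grip rack_home
```

```text
clock: 3.42
ee_pos: [0.492, -0.0619, 0.3031]
orientation: [179.7, 0.2, 179.6]
ft_force: [-0.8, -0.4, -0.1]
finger_gap: 0.0854
[ 0.4914 -0.0631  0.3038] [179.7578   0.2117 179.5668]
rest [([0.5048, 0.0738, 0.0029], 0.65)]
rest_lip [([0.521, -0.3845, 0.0208], 0.6), ([0.507, -0.0138, 0.0527], 0.57)]
rest_seat [([0.5085, 0.0567, 0.0752], 0.94), ([0.5303, 0.3219, 0.0064], 0.54)]
rest_drop []
scrap_cup [([0.479, -0.1262, 0.0014], 0.76), ([0.5056, 0.0591, 0.0768], 0.21)]
tray [([0.6658, -0.1975, -0.0026], 0.58), ([0.5269, 0.3165, 0.001], 0.57)]
tray_mouth [([0.5239, 0.2374, -0.0035], 0.56)]
scraper [([0.524, -0.3842, 0.0191], 0.92)]
scraper_grip [([0.5268, -0.3842, 0.0754], 0.62)]
rack_home [([0.5263, -0.3857, 0.0189], 0.69)]
```

View pics/w1.png

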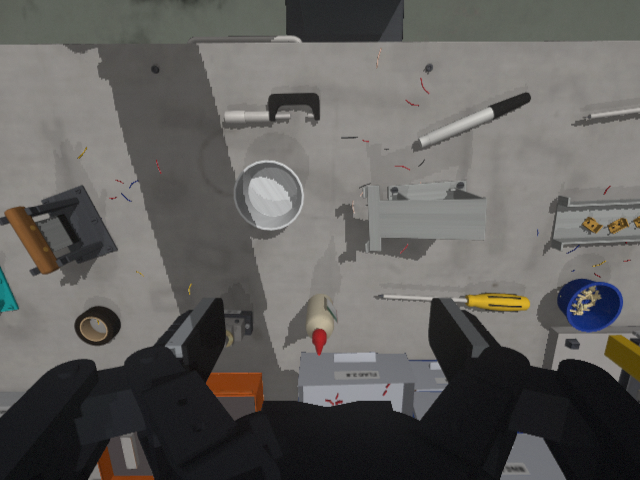

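The wrist view shows the cup rim centred near (268,195), the rest from its lip at about x=371 to its high end near (486,218), and the scraper in its rack at (40,240). The tray is at the right edge. I'll refine the cup and rest from these pixels.

Run:
```python
from h import *
np.set_printoptions(precision=4,suppress=True)
im=cv2.imread('pics/w1.png')
nets_ok=nets.masks_of('scrap_cup','wrist')
m=nets_ok[0]['region'].astype(np.uint8);c=max(cv2.findContours(m,0,2)[0],key=len);print('cup ell',cv2.fitEllipse(c),cv2.boundingRect(c))
e=cv2.fitEllipse(c)[0];print('cup',ray('wrist',e,.038)); print('fixed',ray('wrist',(268.5,195),.038))
for u in [(487,197),(485,240)]:print('high',ray('wrist',u,.0949))
for u in [(371,185),(371,251)]:print('lip',ray('wrist',u,.052))
x=im[160:270,330:500];x=cv2.resize(x,None,fx=4,fy=4,interpolation=cv2.INTER_CUBIC);cv2.imwrite('pics/c1.png',x)
print(proj('wrist',[[.510,-.012,.052],[.5067,.0572,.0777]]))
```

```text
cup ell ((268.32073974609375, 194.948974609375), (68.0485610961914, 70.2461166381836), 129.0550079345703) (235, 160, 69, 70)
cup [ 0.4829 -0.1334  0.038 ]
fixed [ 0.4829 -0.1331  0.038 ]
high [0.4787 0.1004 0.0949]
high [0.5247 0.1038 0.0949]
lip [ 0.4706 -0.0135  0.052 ]
lip [ 0.5497 -0.0114  0.052 ]
[[371.3738 218.7847]
 [437.508  220.3277]]
```

View pics/c1.png

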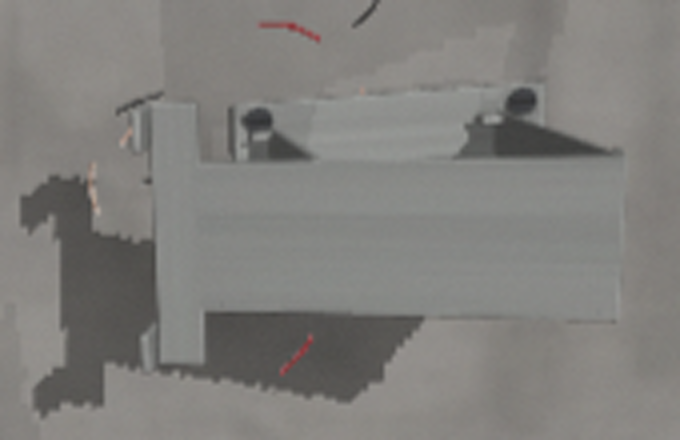

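The crop shows the rest squarely: lip corners at (368.3,185.8) and (370,250.5), high-end corners at (485.5,198) and (484.3,240.3).

Run:
```python
from h import *
np.set_printoptions(precision=4,suppress=True)
h=[ray('wrist',u,.0949) for u in [(485.5,198),(484.3,240.3)]]; l=[ray('wrist',u,.052) for u in [(368.3,185.8),(370,250.5)]]
print(h,l); H=sum(h)/2;L=sum(l)/2;d=(L-H)[:2];print(H,L,np.degrees(np.arctan2(d[1],d[0])),np.linalg.norm(d),'vs',.1174)
for a,b in (h,l): w=(b-a);print(np.degrees(np.arctan2(w[1],w[0]))-90,np.linalg.norm(w))
```

```text
[array([0.4797, 0.099 , 0.0949]), array([0.525 , 0.1031, 0.0949])] [array([ 0.4715, -0.0165,  0.052 ]), array([ 0.549 , -0.0126,  0.052 ])]
[0.5024 0.1011 0.0949] [ 0.5103 -0.0146  0.052 ] -86.09359792333575 0.1158916712271573 vs 0.1174
-84.77248884649207 0.0454993394439415
-87.12838634222622 0.07763149166061098
```

```bash
python3 -m inch '[[0.02,-0.3,0.35,0,0,0,1],[0.02,-0.3,0.5,0,0,0,1],[0.02,-0.3,0.5,0,0,0,1],[0.02,-0.2,0.5,0,0,0,1],[0,0,0.2,0,0,0,1],[0,0,0,0,0,0,1]]' 20
```

```text
clock: 4.78
ee_pos: [0.4824, -0.1775, 0.0934]
orientation: [179.7, 0.4, 179.4]
ft_force: [-0.2, 0.2, 1.7]
finger_gap: 0.0855
```

```bash
python3 -m inch '[[0,0.05,0.3,0,0,0,1],[0,0,0.3,0,0,0,1],[0,0,0.17,0,0,0,1],[0,0,0,0,0,0,0.5],[0,0,0,0,0,0,0],[0,0,0,0,0,0,0],[0,0,0,0,0,0,0],[0,0,0,0,0,0,0]]' 20; python3 b.py w2.png scrap_cup
```

```text
clock: 5.78
ee_pos: [0.4893, -0.1722, 0.0251]
orientation: [179.8, 1.3, 179.5]
ft_force: [-1.5, 1.8, 2.4]
finger_gap: 0.0048
[ 0.4894 -0.1722  0.0252] [179.8039   1.2741 179.4801]
scrap_cup [([0.4823, -0.1329, 0.0042], 0.58)]
```

View pics/w2.png

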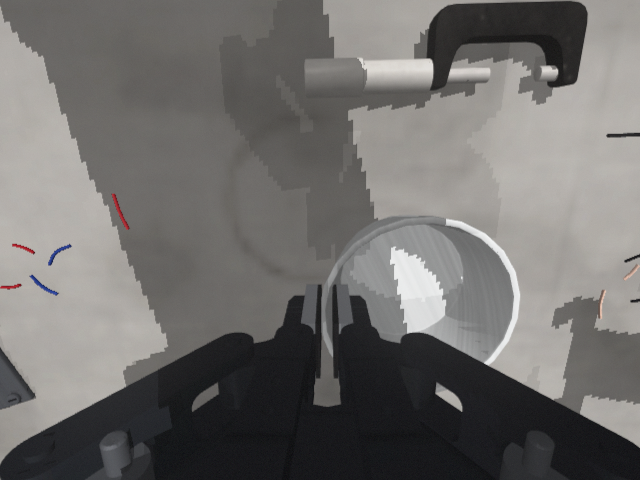

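The fingers hold the cup's near wall, with the gap at 4.8 mm and the cup upright. Now I'll drag it under the lip.

```bash
python3 -m inch '[[-0.06,0.2,0,0,0,0,0],[-0.06,0.2,0,0,0,0,0],[-0.06,0.2,0,0,0,0,0],[-0.06,0.2,0,0,0,0,0],[-0.05,0.2,0,0,0,0,0],[0,0,0,0,0,0,0]]' 20
python3 - <<'E'
from h import *
shot('top');shot('wrist')
for c in ['top','wrist']:print([(np.round(d['centre'],4),d['confidence']) for d in nets.pinpoint('scrap_cup',c)][:2])
m=nets.masks_of('scrap_cup','top')[0]['region'].astype(np.uint8);c=max(cv2.findContours(m,0,2)[0],key=len);e=cv2.fitEllipse(c);print(e,ray('top',e[0],.038))
E
```

```text
clock: 6.62
ee_pos: [0.5219, -0.0728, 0.0297]
orientation: [-179.9, 1.6, 179.4]
ft_force: [0.2, 0.9, 0.3]
finger_gap: 0.004
[]
[(array([ 0.5141, -0.0306,  0.0076]), 0.56)]Traceback (most recent call last):
  File "<stdin>", line 4, in <module>
IndexError: list index out of range
```

```bash
python3 -m inch '[[0,0,0.05,0,0,0,0],[0,0,0.02,0,0,0,0],[0,0,0,0,0,0,0.35],[0,0,0,0,0,0,0.35],[0,0,-0.2,0,0,0,0.35],[0,0,-0.5,0,0,0,0.35],[0,0,-0.5,0,0,0,0.6],[0,0.2,-0.5,0,0,0,1],[0,0.5,-0.5,0,0,0,1],[0,0.5,-0.3,0,0,0,1]]' 20; python3 b.py w3.png scrap_cup rest_lip rest_seat tray tray_mouth offcut_0
```

```text
clock: 8.12
ee_pos: [0.5141, 0.0382, 0.2661]
orientation: [-179.7, 0.8, 178.8]
ft_force: [0.3, -0.7, -1.2]
finger_gap: 0.0853
[0.515  0.0426 0.2695] [-179.8277    1.0205  178.9508]
scrap_cup [([0.5202, -0.0334, 0.0035], 0.75), ([0.5076, -0.0112, 0.0529], 0.58)]
rest_lip [([0.5081, -0.0098, 0.0547], 0.82)]
rest_seat [([0.5064, 0.057, 0.0746], 0.74)]
tray [([0.5341, 0.2894, 0.001], 0.73)]
tray_mouth [([0.5233, 0.2396, 0.0002], 0.81)]
offcut_0 [([0.5328, 0.288, 0.002], 0.52), ([0.5196, 0.3523, 0.001], 0.51), ([0.5261, 0.3178, 0.0041], 0.48)]
```

View pics/w3.png

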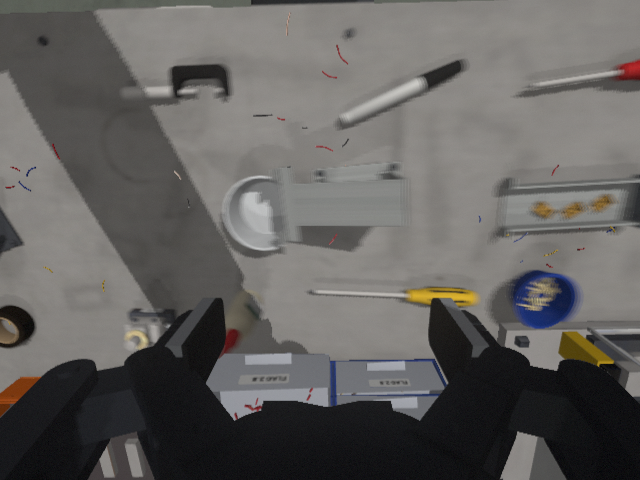

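The cup now sits under the lip: rim centre near (262,214), left of the rest lip at about (285,208). The tray is at (570,208). Going to the tray.

```bash
python3 -m inch '[[-0.02,0.55,0,0,0,0,1],[-0.02,0.55,0.1,0,0,0,1],[-0.02,0.55,0.1,0,0,0,1],[0,0.55,0.1,0,0,0,1],[0,0.4,0.1,0,0,0,1],[0,0,0,0,0,-0.0575,1],[0,0,0,0,0,-0.0575,1],[0,0,0,0,0,-0.0575,1],[0,0,0,0,0,-0.0575,1],[0,0,0,0,0,-0.0575,1],[0,0,0,0,0,-0.0575,1],[0,0,0,0,0,-0.0575,1],[0,0,0,0,0,-0.0575,1],[0,0,0,0,0,-0.055,1],[0,0,0,0,0,0,1]]' 60; python3 b.py w4.png tray tray_mouth offcut_0
```

```text
clock: 10.35
ee_pos: [0.5296, 0.2833, 0.2004]
orientation: [179.2, -1.6, -87.1]
ft_force: [0.6, -0.4, 0.2]
finger_gap: 0.0852
[0.5296 0.2833 0.2004] [179.232   -1.5884 -87.2329]
tray [([0.5271, 0.317, -0.0003], 0.6), ([0.6317, 0.115, -0.001], 0.19)]
tray_mouth [([0.5224, 0.2401, -0.0021], 0.96)]
offcut_0 [([0.5297, 0.3204, 0.0016], 0.61), ([0.5328, 0.2891, 0.0023], 0.51)]
```

View pics/w4.png

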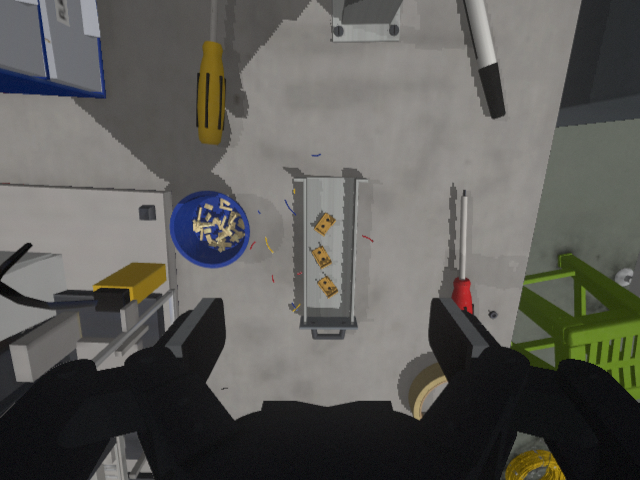

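The tray is square in view: ears at (295,180) and (367,180), end plate at (301..357,322), and three brass ends at (325,222), (320,254) and (327,286).

Run:
```python
from h import *
np.set_printoptions(precision=4,suppress=True)
for n,u,z in [('earL',(294,180.5),.0205),('earR',(368.5,180.5),.0205),('plL',(301,321),.026),('plR',(357,321),.026)]+[('o',u,.008) for u in [(325,222),(320,254),(327,286)]]:print(n,ray('wrist',u,z))
m=nets.masks_of('tray','wrist')[0]['region'].astype(np.uint8);c=max(cv2.findContours(m,0,2)[0],key=len);print(cv2.boundingRect(c))
for r in range(195,310,20):
  x=np.where(m[r])[0];a=ray('wrist',(x[0],r),.0205);b=ray('wrist',(x[-1],r),.0205);print(r,a,b,(a+b)/2,np.linalg.norm(b-a))
```

```text
earL [0.5604 0.2447 0.0205]
earR [0.491  0.2413 0.0205]
plL [0.5491 0.3851 0.026 ]
plR [0.4922 0.3826 0.026 ]
o [0.5294 0.2851 0.008 ]
o [0.5329 0.3186 0.008 ]
o [0.524  0.3531 0.008 ]
(312, 247, 20, 23)Traceback (most recent call last):
  File "<stdin>", line 6, in <module>
IndexError: index 0 is out of bounds for axis 0 with size 0
```

```bash
python3 -m inch '[[-0.11,0.015,0.4,0,0,0,1],[-0.11,0.015,0.5,0,0,0,1],[-0.11,0.015,0.4,0,0,0,1],[0,0,0.1,0,0,0,1],[0,0,0,0,0,0,1]]' 60
python3 - <<'E'
from h import *
print(pose()[0],bot.read_state()['orientation'],delta([.5235,.316,.001],[180,0,-87.5]))
E
```

```text
clock: 11.22
ee_pos: [0.5234, 0.3144, 0.0601]
orientation: [179.6, -1.4, -87.5]
ft_force: [-0.1, 0.3, 1.3]
finger_gap: 0.0856
[0.52335777 0.31436905 0.06007729] [179.5744857   -1.38921772 -87.46854752] (array([-0.0305487 , -0.00652436,  0.59017355]), array([ 0.00236173, -0.00771849,  0.00014607]))
```

```bash
python3 -m inch '[[-0.03,0,0.2,0.002,-0.008,0,1],[0,0,0.2,0,0,0,1],[0,0,0.15,0,0,0,1],[0,0,0.03,0,0,0,1],[0,0,0,0,0,0,1]]' 60
python3 - <<'E'
from h import *
print(pose()[0],bot.read_state()['orientation'],delta([.5235,.316,.001],[180,0,-87.5]))
E
```

```text
clock: 11.85
ee_pos: [0.527, 0.3186, 0.0072]
orientation: [-179.6, 0.3, -87.5]
ft_force: [0.7, -0.4, 0.2]
finger_gap: 0.0854
[0.52701384 0.3186368  0.00721833] [-179.57145488    0.33656274  -87.53163733] (array([0.02519503, 0.03670442, 0.06176352]), array([-0.00238132,  0.00186913, -0.00018275]))
```

```bash
python3 -m inch '[[0.025,0.035,0.07,0,0,0,1],[0,0,0.01,0,0,0,0.5],[0,0,0,0,0,0,0.4],[0,0,0,0,0,0,0.3],[0,0,0,0,0,0,0.3],[0,0,0,0,0,0,0.3]]' 50
python3 - <<'E'
from h import *
print(pose()[0],bot.read_state()['orientation'],delta([.5235,.316,.001],[180,0,-87.5]))
E
```

```text
clock: 12.6
ee_pos: [0.524, 0.3165, 0.0002]
orientation: [-179.5, 0.4, -87.5]
ft_force: [-0.2, 0.2, 0.1]
finger_gap: 0.0509
[5.24016752e-01 3.16540560e-01 1.92904486e-04] [-179.47292879    0.4135469   -87.51397932] (array([ 0.00511798,  0.00532231, -0.00815741]), array([-2.92844095e-03,  2.29710934e-03, -8.82294150e-05]))
```

```bash
python3 -m inch '[[0,0,-0.15,0,0,0,0.3],[0,0,-0.3,0,0,0,0.3],[0,0,-0.4,0,0,0,0.3],[0,0,-0.4,0,0,0,0.3],[0.1,0,-0.3,0,0,0,0.3],[0.25,0.04,-0.1,0,0,0,0.3],[0.35,0.05,0,0,0,0,0.3],[0.4,0.05,0,0,0,0,0.3],[0.4,0.05,0,0,0,-0.006,0.3],[0.4,0.05,0,0,0,0,0.3],[0.35,0.05,0,0,0,0,0.3],[0.25,0,0,0,0,0,0.3],[0.1,0,0,0,0,0,0.3],[0,0,0,0,-0.028,0,0.3],[0,0,0,0,-0.028,0,0.3],[0,0,0,0,-0.028,0,0.3],[0,0,0,0,-0.027,0,0.3],[0,0,0,0,0,0,0.3]]' 50;  python3 b.py w5.png tray tray_mouth offcut_0 rest_lip rest_seat;python3 - <<'E'
from h import *
R0=pose()[1];print(R0.as_matrix())
T=Ro.from_euler('xyz',[180,0,-86.3],degrees=True)*Ro.from_rotvec([0,-.35,0]);print('target rpy',T.as_euler('xyz',degrees=True),(R0.inv()*T).as_rotvec()/np.pi)
t=np.array([.506,.0568,.0777]);up=np.array([np.sin(.35)*.0645,-np.sin(.35)*.998,np.cos(.35)])
print(R0.inv().apply(t+.02*up-pose()[0])/.1)
E
```

```text
clock: 14.85
ee_pos: [0.503, 0.0459, 0.1773]
orientation: [-179.5, 20.9, -86.0]
ft_force: [-0.0, -1.5, -2.2]
finger_gap: 0.0505
[0.503  0.0462 0.1774] [-179.4348   20.8487  -85.951 ]
tray [([0.5078, 0.0416, 0.175], 0.78)]
tray_mouth [([0.5043, -0.0247, 0.1487], 0.66)]
offcut_0 [([0.5145, 0.0169, 0.1682], 0.75), ([0.5027, 0.079, 0.1888], 0.66), ([0.5106, 0.0445, 0.1828], 0.66)]
rest_lip [([0.5063, -0.0143, 0.0519], 0.81)]
rest_seat []
[[ 0.06845899 -0.99752341 -0.01613732]
 [-0.93191601 -0.06971413  0.35591079]
 [-0.35615434 -0.00932667 -0.9343806 ]]
target rpy [180.          20.05352283 -86.3       ] [-0.00220337  0.00451675  0.00258752]
[ 0.26569078 -0.03249891  0.76295224]
```

View pics/w5.png

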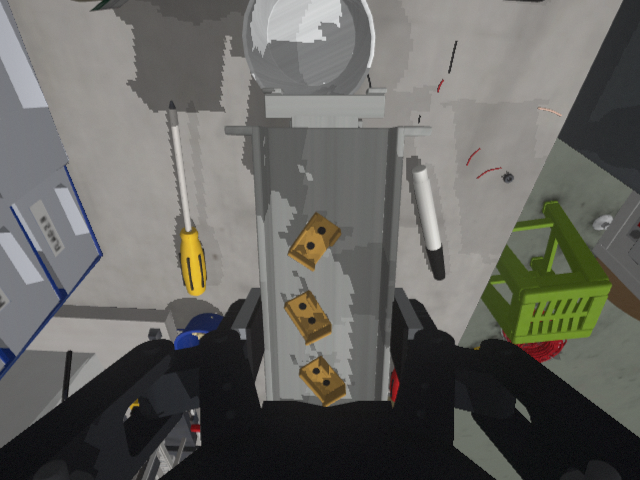

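All three brass ends are still in the tilted tray: (315,241), (309,318) and (323,379). The mouth is at (328,128), the rest tabs at about (325,97), and the cup rim is centred near (309,45).

```bash
python3 - <<'E'
from h import *
np.set_printoptions(precision=4,suppress=True)
p,R=pose()
# mouth in tool coords: floor top edge z=-0.003, mid y 0, ears y+-.035 top z=-.0205
T=lambda v:p+R.apply(v)
print('exp mouth floor',proj('wrist',[T([.075,0,-.003]),T([.075,.035,-.0205]),T([.075,-.035,-.0205]),T([.075,.035,0]),T([.075,-.035,0])]))
L=np.array([.5105,-.0135,.052]);d=np.array([.0645,-.998,0]);n=np.array([.998,.0645,0])
print('lip, tabs top',proj('wrist',[L,L+.0385*n,L-.0385*n,L+.0385*n+[0,0,.009],L-.0385*n+[0,0,.009]]))
print('cup',ray('wrist',(309.5,45),.038))
E
python3 - <<'E'
import cv2
x=cv2.imread('pics/w5.png')[0:150,210:440];cv2.imwrite('pics/c5.png',cv2.resize(x,None,fx=3,fy=3,interpolation=cv2.INTER_CUBIC))
E
```

```text
exp mouth floor [[328.6541 129.45  ]
 [432.8045 127.669 ]
 [225.1056 127.5986]
 [417.4037 129.746 ]
 [239.7832 129.6864]]
lip, tabs top [[323.9306  90.6453]
 [263.5984  90.1441]
 [384.3412  91.1471]
 [261.339   93.7948]
 [386.1625  94.8367]]
cup [ 0.5213 -0.0365  0.038 ]
```

View pics/c5.png

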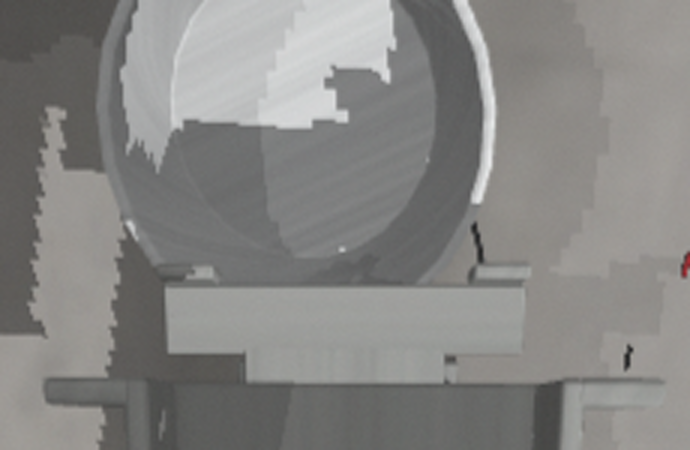

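The ears line up with the predicted pixels within 1 px. The lip sits about 3 mm further in +y than I had estimated, so I'll correct the seat position.

```bash
cat > t.py <<'E'
from h import *
np.set_printoptions(precision=3,suppress=True)
d=np.array([.0645,-.998,0]);n=np.array([.998,.0645,0]);L=np.array([.5097,-.0107,.052])
dx=np.cos(.35)*d-np.array([0,0,np.sin(.35)]);up=np.sin(.35)*d+np.array([0,0,np.cos(.35)])
S=L-.075*dx
T=Ro.from_euler('xyz',[180,0,-86.3],degrees=True)*Ro.from_rotvec([0,-.35,0])
def go(x,y,z):  # target in home-tray coordinates, tool axes tilted
    p,R=pose();t=S+x*dx+y*n+z*up
    print('pos in tray (x along,y left,z up) mm',1000*np.array([(p-S)@dx,(p-S)@n,(p-S)@up]),'force',bot.read_state()['ft_force'],'gap',bot.read_state()['finger_gap'])
    print('shift',R.inv().apply(t-p)/.1,'turn',(R.inv()*T).as_rotvec()/np.pi)
if __name__=='__main__':
    import sys;go(*map(float,sys.argv[1:4]))
E
python3 t.py -.004 0 .02
```

```text
pos in tray (x along,y left,z up) mm [-22.76   -3.33   97.604] force [-0.916  0.301 -3.656] gap 0.051055048115836305
shift [ 0.199 -0.026  0.774] turn [-0.002  0.005  0.003]
```

```bash
python3 -m inch '[[0.05,-0.01,0.15,-0.002,0.005,0.003,0.3],[0.05,-0.01,0.2,0,0,0,0.3],[0.05,0,0.2,0,0,0,0.3],[0.05,0,0.15,0,0,0,0.3],[0,0,0.06,0,0,0,0.3],[0,0,0,0,0,0,0.3]]' 50; python3 t.py -.004 0 .002
```

```text
clock: 15.9
ee_pos: [0.5031, 0.0569, 0.0924]
orientation: [179.7, 19.7, -86.3]
ft_force: [-0.4, -0.4, -2.0]
finger_gap: 0.0509
pos in tray (x along,y left,z up) mm [-2.609 -2.256 14.706] force [-0.439 -0.408 -1.977] gap 0.050908253894892605
shift [-0.015 -0.023  0.127] turn [ 0.001 -0.002 -0.   ]
```

```bash
python3 -m inch '[[-0.02,-0.025,0.06,0.001,-0.002,0,0.3],[0,0,0.06,0,0,0,0.3],[0,0,0.02,0,0,0,0.3],[0,0,0,0,0,0,0.3]]' 50; python3 t.py -.004 0 0
```

```text
clock: 16.4
ee_pos: [0.5063, 0.0641, 0.0809]
orientation: [-179.9, 20.1, -86.3]
ft_force: [-0.4, 0.5, -3.1]
finger_gap: 0.0505
pos in tray (x along,y left,z up) mm [-5.239  1.437  1.445] force [-0.387  0.466 -3.089] gap 0.05054515751934747
shift [0.012 0.014 0.014] turn [-0.001  0.     0.   ]
```

```bash
python3 -m inch '[[0.01,0.014,0.02,0,0,0,0.3],[0,0,0.015,0,0,0,0.3],[0,0,0,0,0,0,0.3]]' 50; python3 t.py -.004 0 0
```

```text
clock: 16.77
ee_pos: [0.5063, 0.0639, 0.0803]
orientation: [-179.6, 20.1, -86.2]
ft_force: [-0.5, 0.2, -2.0]
finger_gap: 0.051
pos in tray (x along,y left,z up) mm [-4.802  1.375  1.001] force [-0.496  0.159 -2.027] gap 0.05097038653516425
shift [0.008 0.014 0.01 ] turn [-0.002  0.     0.001]
```

```bash
python3 -m inch '[[0.01,0.014,0.04,0,0,0,0.3],[0.01,0,0.04,0,0,0,0.3],[0,0,0.03,0,0,0,0.3]]' 50; python3 t.py -.004 0 0
```

```text
clock: 17.15
ee_pos: [0.5074, 0.0636, 0.08]
orientation: [-179.0, 19.9, -85.8]
ft_force: [-5.0, -6.4, 12.4]
finger_gap: 0.051
pos in tray (x along,y left,z up) mm [-4.363  2.537  0.85 ] force [-5.029 -6.425 12.439] gap 0.050976672712444396
shift [0.003 0.026 0.008] turn [-0.005 -0.001  0.003]
```

```bash
python3 -m inch '[[0,0,-0.01,0,0,0,0.6],[0,0,0,0,0,0,0.8],[0,0,0,0,0,0,1],[0,0,0,0,0,0,1],[0,0,0,0,0,0,1],[0,0,-0.2,0,0,0,1],[0,0,-0.4,0,0,0,1],[0,0,-0.5,0,0,0,1],[0,0,-0.3,0,0,0,1],[0,0,0,0,0,0,1]]' 50;  python3 b.py w6.png tray tray_mouth offcut_0 scrap_cup
```

```text
clock: 18.4
ee_pos: [0.508, 0.0146, 0.2145]
orientation: [-179.1, 19.9, -85.8]
ft_force: [-0.5, 0.1, -1.3]
finger_gap: 0.0855
[0.5075 0.015  0.213 ] [-179.245    19.9004  -85.8573]
tray [([0.5112, 0.0584, 0.0755], 0.91)]
tray_mouth [([0.5108, -0.0086, 0.0541], 0.59), ([0.5143, 0.063, 0.0834], 0.16)]
offcut_0 [([0.5147, 0.0634, 0.081], 0.97), ([0.5061, 0.0964, 0.091], 0.8), ([0.5177, 0.0341, 0.0726], 0.66)]
scrap_cup [([0.5159, -0.0322, 0.0011], 0.86)]
```

View pics/w6.png

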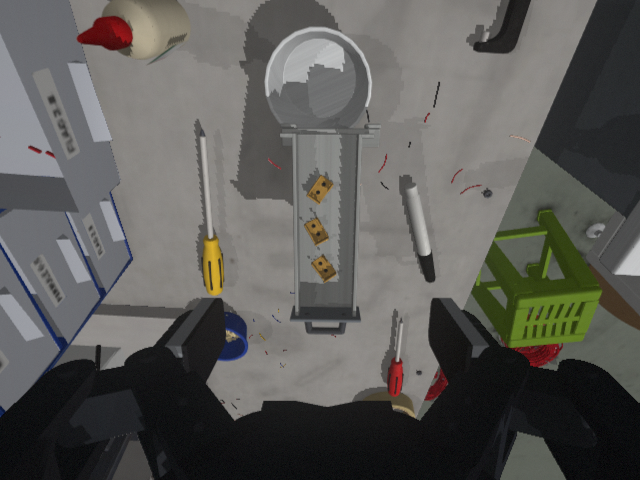

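The tray lies home on the rest with its mouth at (328,130) against the stops. All three brass ends are in it, at (319,189), (316,231) and (322,268), and the cup is below the mouth at (318,80). I'll get its exact centreline, then plan the route to the scraper.

Run:
```python
from h import *
from t import *
im=cv2.imread('pics/w6.png');g=cv2.cvtColor(im,6).astype(int)
for r in [150,210,290]: print(r,'L',g[r,284:312].tolist(),'R',g[r,344:374].tolist())
# predicted wall outer-top pixels for home tray
for x in [.06,.0,-.07]:
  print(x,proj('wrist',[S+x*dx+y*n+z*up for y,z in [(.026,.0205),(.023,.0205),(-.023,.0205),(-.026,.0205),(0,.003)]]).round(1).tolist())
print('plate',proj('wrist',[S-.075*dx+y*n+.026*up for y in (.03,-.03)]))
p,R=pose();print(delta([.525,-.31,.25],[180,0,-90])[1])
```

```text
150 L [78, 76, 75, 76, 75, 76, 76, 73, 97, 128, 138, 137, 105, 99, 114, 121, 124, 126, 127, 125, 125, 126, 125, 128, 126, 126, 125, 125] R [94, 93, 93, 92, 94, 94, 94, 94, 94, 94, 95, 92, 72, 65, 117, 133, 138, 131, 125, 125, 124, 126, 128, 126, 127, 127, 127, 126, 125, 126]
210 L [137, 139, 138, 138, 137, 137, 137, 136, 139, 108, 126, 132, 135, 104, 100, 119, 125, 124, 125, 125, 127, 127, 128, 127, 126, 126, 96, 85] R [95, 92, 92, 93, 93, 93, 95, 95, 96, 92, 77, 65, 112, 130, 135, 127, 135, 136, 137, 138, 137, 138, 137, 129, 128, 129, 128, 128, 129, 130]
290 L [130, 130, 129, 130, 132, 131, 133, 131, 134, 132, 112, 125, 131, 140, 103, 87, 82, 80, 82, 81, 82, 82, 82, 82, 80, 82, 84, 80] R [89, 88, 87, 89, 90, 92, 91, 84, 68, 89, 127, 134, 137, 135, 136, 135, 136, 135, 137, 135, 136, 136, 136, 137, 136, 134, 136, 135, 132, 130]
0.06 [[291.7, 150.9], [295.8, 150.9], [358.3, 151.4], [362.4, 151.4], [327.2, 150.7]]
0.0 [[293.3, 230.1], [297.1, 230.1], [355.9, 230.6], [359.7, 230.6], [326.6, 225.2]]
-0.07 [[294.9, 311.1], [298.5, 311.1], [353.4, 311.6], [356.9, 311.6], [326.1, 302.1]]
plate [[289.57  319.633]
 [362.108 320.284]]
[0.001 0.111 0.022]
```

```bash
python3 -m inch '[[0,0,-0.2,0,0.055,0,1],[0,0,-0.2,0,0.055,0,1],[0.5,0.01,0,0,0,0,1],[0.5,0.01,0,0,0,0,1],[0.5,0.01,0,0,0,0,1],[0.5,0.01,0,0,0,0,1],[0.5,0.01,0,0,0,0,1],[0.5,0.01,0,0,0,0,1],[0.5,0.01,0,0,0,0,1],[0.4,0,0,0,0,0.03,1],[0,0,0,0,0,0.0565,1],[0,0,0,0,0,0.0565,1],[0,0,0,0,0,0.0565,1],[0,0,0,0,0,0.0565,1],[0,0,0,0,0,0.0565,1],[0,0,0,0,0,0.02,1],[0,0,0,0,0,0,1]]' 60; python3 b.py w7.png scraper scraper_grip rack_home scraper_rack
```

```text
clock: 20.78
ee_pos: [0.5315, -0.3841, 0.2294]
orientation: [179.3, -1.1, -146.5]
ft_force: [-0.2, -0.8, -0.3]
finger_gap: 0.0855
[ 0.5315 -0.384   0.2293] [ 179.2426   -1.0978 -146.5016]
scraper [([0.522, -0.3854, 0.0187], 0.72)]
scraper_grip [([0.5285, -0.3895, 0.0774], 0.56)]
rack_home [([0.5284, -0.3839, 0.0234], 0.96), ([0.6019, -0.5294, 0.0203], 0.73)]
scraper_rack [([0.5262, -0.3806, 0.0014], 0.87), ([0.603, -0.5315, 0.0028], 0.63)]
```

View pics/w7.png

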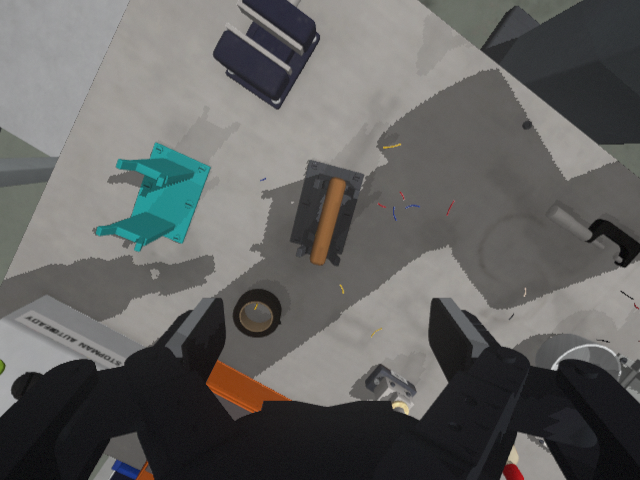

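The wooden bar runs from (337,181) to (319,262), about 12° off the current jaw axis. The turquoise decoy is at (165,195).

Run:
```python
from h import *
np.set_printoptions(precision=4,suppress=True)
im=cv2.cvtColor(cv2.imread('pics/w7.png'),cv2.COLOR_BGR2HSV)
sub=np.zeros(im.shape[:2],np.uint8);sub[165:275,295:365]=1
m=((im[:,:,0]<20)&(im[:,:,1]>100)&(im[:,:,2]>60)).astype(np.uint8)*sub
c=max(cv2.findContours(m,0,2)[0],key=cv2.contourArea);r=cv2.minAreaRect(c);b=cv2.boxPoints(r);print(r)
for z in (.086,.077):
  P=[ray('wrist',u,z) for u in b];q=sorted([(np.linalg.norm(P[i]-P[i-1]),i) for i in range(4)])
  i=q[-1][1];v=P[i]-P[i-1];C=sum(P)/4;print(z,'centre',C,'len',[x[0] for x in q],'bar angle',np.degrees(np.arctan2(v[1],v[0]))%180)
a=np.degrees(np.arctan2(v[1],v[0]))%180
print(delta([C[0],C[1],.14],[180,0,a-180]),a-180)
for q in ['scraper_grip']:
  vision.read_camera('top');print([(d['centre'],d['confidence']) for d in nets.pinpoint(q,'top')][:2])
```

```text
((327.1834716796875, 220.81861877441406), (16.67544174194336, 88.83666229248047), 15.068489074707031)
0.086 centre [ 0.5255 -0.3871  0.086 ] len [np.float64(0.01379299756276318), np.float64(0.014720942922597771), np.float64(0.07695150632247176), np.float64(0.07725651318807669)] bar angle 19.022050584356784
0.077 centre [ 0.5271 -0.386   0.077 ] len [np.float64(0.014223009018341384), np.float64(0.015179884067539272), np.float64(0.07935055185931676), np.float64(0.0796650676402711)] bar angle 19.022050584356773
(array([0.0291, 0.0015, 0.9054]), array([ 0.003 , -0.0063,  0.0801])) -160.97794941564322
[([0.5267, -0.386, 0.076], 0.65)]
```

```bash
python3 -m inch '[[0.03,0,0.3,0.003,-0.006,0.04,1],[0,0,0.4,0,0,0.037,1],[0,0,0.4,0,0,0,0.7],[0,0,0.1,0,0,0,0.7],[0,0,0,0,0,0,0.7]]' 40
python3 - <<'E'
from h import *
np.set_printoptions(precision=4,suppress=True)
print(delta([.5262,-.3864,.058],[180,0,-160]))
E
```

```text
clock: 21.75
ee_pos: [0.5293, -0.3871, 0.1108]
orientation: [-179.8, 0.2, -160.8]
ft_force: [0.5, 0.3, 1.0]
finger_gap: 0.0595
(array([0.029 , 0.0188, 0.5277]), array([-0.0011,  0.0011, -0.0045]))
```

```bash
python3 -m inch '[[0.03,0.02,0.25,0,0,-0.004,0.7],[0,0,0.2,0,0,0,0.7],[0,0,0.07,0,0,0,0.7],[0,0,0,0,0,0,0.7]]' 40
python3 - <<'E'
from h import *
np.set_printoptions(precision=4,suppress=True)
print(delta([.5262,-.3864,.058],[180,0,-160]))
E
```

```text
clock: 22.25
ee_pos: [0.5294, -0.3883, 0.0644]
orientation: [-179.4, 0.5, -160.0]
ft_force: [0.5, 0.3, 0.6]
finger_gap: 0.0599
(array([0.0236, 0.0297, 0.0635]), array([-0.0036,  0.003 , -0.0001]))
```

```bash
python3 -m inch '[[0.025,0.03,0.08,-0.003,0.003,0,0.7],[0,0,0,0,0,0,0.7],[0,0,0,0,0,0,0.2],[0,0,0,0,0,0,0],[0,0,0,0,0,0,0],[0,0,0,0,0,0,0],[0,0,0,0,0,0,0]]' 60
python3 - <<'E'
from h import *
np.set_printoptions(precision=4,suppress=True)
print(pose()[0],delta([.5262,-.3864,.058],[180,0,-160]))
E
```

```text
clock: 23.12
ee_pos: [0.527, -0.3869, 0.0584]
orientation: [-179.8, 0.1, -160.0]
ft_force: [-0.1, -0.0, -1.2]
finger_gap: 0.0127
[ 0.527  -0.3869  0.0584] (array([0.0059, 0.0078, 0.0041]), array([-0.0012,  0.0005, -0.0001]))
```

The scraper is gripped, with the gap at 12.7 mm on the 14 mm bar. I'll lift it and carry it over the tray.

```bash
python3 -m inch '[[0,0,-0.2,0,0,0,0],[0,0,-0.3,0,0,0,0],[0,0,-0.5,0,0,0,0],[0,0,-0.5,0,0,0.045,0],[0,0,0,0,0,0.045,0],[-0.01,0.4,0,0,0,0,0],[-0.01,0.5,0,0,0,0,0],[-0.01,0.5,0,0,0,0,0],[-0.01,0.5,0,0,0,0,0],[-0.01,0.5,0,0,0,0,0],[-0.01,0.5,0,0,0,0,0],[-0.01,0.5,0,0,0,0,0],[0,0.5,0,0,0,0,0],[0,0.4,0,0,0,0,0],[0,0.3,0,0,0,0,0],[0,0,0,-0.055,0,0,0],[0,0,0,-0.055,0,0,0],[0,0,0,0,0,0,0]]' 60
cat > t2.py <<'E'
import t,sys
from t import *
t.T=Ro.from_euler('xyz',[180,0,-176.3],degrees=True)*Ro.from_rotvec([-.35,0,0])
go(*map(float,sys.argv[1:4]))
E
python3 t2.py -.062 0 .09
```

```text
clock: 25.38
ee_pos: [0.5061, 0.0888, 0.2388]
orientation: [160.1, 1.7, -176.3]
ft_force: [-0.3, -0.8, 1.0]
finger_gap: 0.0128
pos in tray (x along,y left,z up) mm [-82.554   2.823 141.316] force [-0.298 -0.773  1.032] gap 0.012830234247379585
shift [ 0.045 -0.204  0.513] turn [-0.001  0.009  0.003]
```

```bash
python3 -m inch '[[0.02,-0.1,0.2,0,0.005,0.002,0],[0.02,-0.1,0.2,0,0.004,0.001,0],[0,0,0.1,0,0,0,0],[0,0,0,0,0,0,0]]' 60; python3 t2.py -.062 0 .06
```

```text
clock: 25.88
ee_pos: [0.5023, 0.0868, 0.1817]
orientation: [160.5, -0.1, -176.1]
ft_force: [0.1, -0.2, -0.5]
finger_gap: 0.0128
pos in tray (x along,y left,z up) mm [-61.294  -1.138  88.306] force [ 0.094 -0.164 -0.483] gap 0.012785763999494987
shift [-0.012  0.01   0.283] turn [-0.003 -0.001  0.001]
```

```bash
python3 -m inch '[[-0.012,0.01,0.1,-0.002,0,0,0],[0,0,0.1,0,0,0,0],[0,0,0.1,0,0,0,0],[0,0,0.05,0,0,0,0],[0,0,0,0,0,0,0]]' 60; python3 t2.py -.062 0 .044
```

```text
clock: 26.5
ee_pos: [0.5027, 0.1012, 0.1475]
orientation: [160.1, -0.1, -176.1]
ft_force: [0.0, 0.0, -1.7]
finger_gap: 0.013
pos in tray (x along,y left,z up) mm [-63.042   0.23   51.247] force [ 0.007  0.031 -1.673] gap 0.01298706298362288
shift [ 0.002 -0.01   0.073] turn [-0.001 -0.001  0.001]
```

```bash
python3 -m inch '[[0,0,0.05,0,0,0,0],[0,0,0.04,0,0,0,0],[0,0,0.02,0,0,0,0]]' 60; python3 t2.py -.062 0 .044
```

```text
clock: 26.88
ee_pos: [0.5032, 0.1046, 0.1392]
orientation: [160.1, 0.1, -176.1]
ft_force: [-3.3, -1.7, 6.0]
finger_gap: 0.0129
pos in tray (x along,y left,z up) mm [-63.363   0.913  42.309] force [-3.33  -1.689  6.047] gap 0.012889926361400274
shift [ 0.009 -0.014 -0.017] turn [-0.001  0.     0.001]
```

Contact with the tray floor reads 6 N at the expected height. Now the first part of the sweep.

```bash
python3 -m inch '[[0,-0.1,0.01,0,0,0,0],[0,-0.15,0.015,0,0,0,0],[0,-0.15,0.015,0,0,0,0],[0,-0.15,0.015,0,0,0,0],[0,-0.15,0.015,0,0,0,0]]' 60; python3 t2.py .08 0 .0425; python3 b.py w8.png offcut_0 tray tray_mouth
```

```text
clock: 27.5
ee_pos: [0.5132, 0.042, 0.118]
orientation: [159.9, 1.3, -175.9]
ft_force: [-0.4, 0.4, 6.8]
finger_gap: 0.0129
pos in tray (x along,y left,z up) mm [ 3.154  6.849 44.019] force [-0.352  0.397  6.803] gap 0.012895069352370041
shift [ 0.079 -0.768  0.013] turn [0.    0.006 0.004]
[0.5133 0.0405 0.1175] [ 159.9772    1.2385 -175.9919]
offcut_0 [([0.5188, 0.0117, 0.0622], 0.86), ([0.5081, 0.0446, 0.0706], 0.6)]
tray [([0.5076, 0.061, 0.0747], 0.8)]
tray_mouth []
```

```bash
python3 -m inch '[[0.05,0,0.015,0,0.006,0.002,0],[0.03,-0.1,0.02,0,0,0,0],[0.01,-0.15,0.02,0,0,0,0],[0.01,-0.15,0.02,0,0,0,0]]' 60; python3 t2.py .08 0 .0425; python3 b.py w9.png offcut_0 tray
```

```text
clock: 28.2
ee_pos: [0.5113, 0.0059, 0.1048]
orientation: [160.0, 1.1, -175.9]
ft_force: [0.1, 0.7, 10.6]
finger_gap: 0.0129
pos in tray (x along,y left,z up) mm [41.429  2.693 44.002] force [ 0.076  0.69  10.649] gap 0.012890479801351308
shift [ 0.032 -0.385  0.015] turn [-0.     0.005  0.004]
[0.5113 0.0043 0.1042] [ 160.0315    1.0671 -175.9771]
offcut_0 [([0.5089, 0.0094, 0.0619], 0.85), ([0.5215, -0.0001, 0.0604], 0.74), ([0.5243, -0.0194, 0.0223], 0.72)]
tray [([0.5078, 0.0602, 0.077], 0.97)]
```

```bash
python3 -m inch '[[0.02,-0.12,0.015,0,0.004,0.003,0],[0.01,-0.12,0.015,0,0,0,0],[0,-0.1,0,0,0,0,0],[0,-0.06,0,0,0,0,0],[0,0,0,0,0,0,0]]' 60; python3 t2.py .082 0 .0435; python3 b.py w10.png offcut_0 scrap_cup
python3 - <<'E'
from h import *
shot('top');print([(np.round(d['centre'],4),round(d['confidence'],2)) for d in nets.pinpoint('offcut_0','top')])
E
```

```text
clock: 28.98
ee_pos: [0.5121, -0.0317, 0.0891]
orientation: [159.9, 0.4, -176.2]
ft_force: [-0.3, -0.0, -0.9]
finger_gap: 0.0127
pos in tray (x along,y left,z up) mm [82.156  1.03  42.135] force [-0.284 -0.037 -0.948] gap 0.012677873377000508
shift [ 0.01   0.001 -0.014] turn [0.    0.002 0.001]
[ 0.5121 -0.0315  0.0892] [ 159.9263    0.3767 -176.2273]
offcut_0 [([0.5279, -0.0394, 0.0085], 0.9), ([0.5016, -0.034, 0.0011], 0.63), ([0.5205, -0.031, 0.0137], 0.63)]
scrap_cup [([0.5158, -0.033, -0.0019], 0.78), ([0.498, 0.0768, 0.0013], 0.39), ([0.5134, -0.0376, 0.106], 0.29), ([0.3992, 0.1148, 0.0009], 0.21)]
[]
```

All three brass ends now read inside the cup (z of 1, 8 and 14 mm). Lifting the scraper and returning to the rack.

```bash
python3 -m inch '[[0,0,-0.2,0,0,0,0],[0,0,-0.4,0,0,0,0],[0,0,-0.4,0.055,0,0,0],[0,0,0,0.055,0,0,0],[0.02,-0.4,0,0,0,0,0],[0.02,-0.5,0,0,0,0,0],[0.02,-0.5,0,0,0,0,0],[0.02,-0.5,0,0,0,0,0],[0,-0.5,0,0,0,0,0],[0,-0.4,0,0,0,0,0],[0,-0.35,0,0,0,-0.045,0],[0,0,0,0,0,-0.045,0],[0,0,0,0,0,0,0]]' 60
cat > t3.py <<'E'
from h import *
import sys
np.set_printoptions(precision=4,suppress=True)
s=bot.read_state();print(s['ee_pos'],s['orientation'],s['ft_force'],s['finger_gap']);print(*delta([.527,-.3869,float(sys.argv[1])],[180,0,-160]))
E
python3 t3.py .1
```

```text
clock: 30.85
ee_pos: [0.5315, -0.3916, 0.2104]
orientation: [-178.9, 1.3, -159.3]
ft_force: [-0.2, 0.0, -0.8]
finger_gap: 0.0129
[ 0.5315 -0.3916  0.2104] [-178.8677    1.2729 -159.2866] [-0.1662  0.0384 -0.8359] 0.012920208747097277
[0.0504 0.0814 1.1015] [-0.0062  0.0071  0.0039]
```

```bash
python3 -m inch '[[0.05,0.08,0.3,-0.006,0.007,0.004,0],[0,0,0.4,0,0,0,0],[0,0,0.3,0,0,0,0],[0,0,0.05,0,0,0,0],[0,0,0,0,0,0,0]]' 60; python3 t3.py .062
```

```text
clock: 31.48
ee_pos: [0.5265, -0.3864, 0.1099]
orientation: [-179.6, 0.3, -160.8]
ft_force: [0.6, -0.1, -0.4]
finger_gap: 0.0128
[ 0.5265 -0.3864  0.1099] [-179.6138    0.296  -160.7888] [ 0.6322 -0.0989 -0.3604] 0.012793124719948722
[-0.0009 -0.0035  0.4791] [-0.0022  0.0016 -0.0044]
```

```bash
python3 -m inch '[[0,0,0.15,-0.002,0.0015,-0.004,0],[0,0,0.15,0,0,0,0],[0,0,0.08,0,0,0,0],[0,0,0,0,0,0,0]]' 60; python3 t3.py .058
```

```text
clock: 31.98
ee_pos: [0.5278, -0.3869, 0.0722]
orientation: [-179.8, 0.2, -160.1]
ft_force: [0.3, -1.4, -0.7]
finger_gap: 0.0127
[ 0.5278 -0.3869  0.0722] [-179.8418    0.1557 -160.0788] [ 0.3109 -1.3619 -0.7147] 0.01274960138644887
[0.0075 0.0032 0.1423] [-0.0009  0.0009 -0.0004]
```

```bash
python3 -m inch '[[0.007,0.003,0.1,0,0,0,0],[0,0,0.05,0,0,0,0],[0,0,0.02,0,0,0,0],[0,0,0,0,0,0,0]]' 60; python3 t3.py .058
```

```text
clock: 32.48
ee_pos: [0.5277, -0.3875, 0.0588]
orientation: [-179.6, 0.2, -160.0]
ft_force: [-0.0, 0.4, -1.1]
finger_gap: 0.0129
[ 0.5277 -0.3875  0.0588] [-179.6358    0.2278 -160.0266] [-0.0158  0.3607 -1.0504] 0.01292988074443117
[0.0047 0.0084 0.0079] [-0.002   0.0013 -0.0002]
```

```bash
python3 -m inch '[[0,0,0.01,0,0,0,0],[0,0,0,0,0,0,0.3],[0,0,0,0,0,0,0.6],[0,0,0,0,0,0,0.6],[0,0,-0.2,0,0,0,0.6],[0,0,-0.5,0,0,0,0.6],[0,0,-0.5,0,0,0,0.6],[0,0,-0.5,0,0,0,0.6],[0,0.5,-0.3,0,0,0,1],[0,0.5,0,0,0,0,1],[0,0.5,0,0,0,0,1],[0,0.4,0,0,0,0,1],[0,0,0,0,0,0,1],[0,0,0,0,0,0,1]]' 60; python3 b.py w11.png scraper scraper_grip rack_home offcut_0 scrap_cup tray tray_mouth rest_lip rest_seat
```

```text
clock: 34.22
ee_pos: [0.4591, -0.2051, 0.2766]
orientation: [-179.1, 0.9, -160.1]
ft_force: [-0.1, 0.1, -0.1]
finger_gap: 0.0856
[ 0.4592 -0.2053  0.2766] [-179.1431    0.8501 -160.1579]
scraper [([0.5257, -0.3893, 0.018], 0.96)]
scraper_grip [([0.525, -0.3886, 0.0166], 0.67), ([0.531, -0.3883, 0.0753], 0.6), ([0.52, -0.0362, 0.0054], 0.39)]
rack_home [([0.5242, -0.3826, 0.0189], 0.79), ([0.6018, -0.5308, 0.019], 0.67), ([0.5231, -0.3862, 0.0165], 0.52)]
offcut_0 [([0.5003, -0.0367, 0.0031], 0.68), ([0.5225, -0.0319, 0.0157], 0.68), ([0.528, -0.0409, 0.0092], 0.52)]
scrap_cup [([0.5155, -0.0328, 0.0026], 0.91), ([0.5237, -0.3815, -0.0013], 0.31)]
tray [([0.5084, 0.0631, 0.0783], 0.92), ([0.5243, -0.3823, 0.0021], 0.63)]
tray_mouth [([0.5112, -0.0074, 0.053], 0.97), ([0.5116, 0.0622, 0.0758], 0.3)]
rest_lip [([0.5074, -0.0105, 0.0514], 0.77)]
rest_seat []
```

View pics/w11.png

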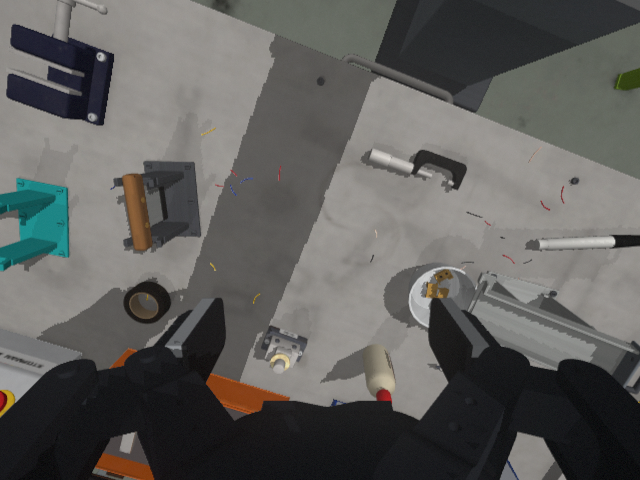

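The last view shows the scraper hanging in its rack at (137,212), the brass ends in the cup at (438,285), the tray empty on the rest, and the bystanders in place. The numbers agree, so I'm handing in.

```bash
python3 -c "
from plant import bot
print(bot.read_state()['clock']);print(bot.hand_in())"
```

```text
34.725
the job is handed in; nothing more can be done
None
```

The job is done and handed in at 34.7 s of the 72 s allowed; the hand-in gives no verdict. I dragged the cup under the low end of the rest and laid the tray on the rest against its stops. I then swept all three strip ends into the cup and hung the scraper back in its rack.

**Last checks:**
- **Strip ends:** all three are in the cup, the farthest about 16 mm from its centre, at 3, 9 and 16 mm above the table.
- **Cup:** about 5 mm from the drop point by the final network reading. An earlier reading from the picture, before the sweep, gave about 12 mm. Both are within the 25 mm limit.
- **Tray:** mouth within about 5 mm of the low edge.
- **Scraper:** about 7 mm from home against the nearest network reading of home, mostly the networks' own scatter. The gripper let go within about 1 mm of where it picked the scraper up.
- **Everything else:** the pen, micrometer, oil bottle and die block looked unmoved in the last picture. The yellow screwdriver was out of that view. The turquoise rack was not touched.

**What went wrong on the way:** during the sweep the scraper drifted about 7 mm sideways and I steered it back.

**Networks:** they gave some stray low-confidence detections, and one reading placed the scraper grip at 17 mm height instead of about 75 mm. I set these aside because the picture and the other readings contradicted them.

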